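# Clamp down the pressure cooker's lid

## Robot

A 7-joint arm with a two-finger parallel gripper is mounted at the origin on the work surface. World frame = base frame: x ahead of the robot, y to its left, z up, the work surface at z = 0. Lengths are in m, angles in degrees, forces in N, time in s.
With the tool pointing down it reaches from about 0.425 to 0.925 m from the base axis. Payload 6.8 kg.
Tool frame: the origin (TCP) lies at the very end of the fingers, on their centre line; the grasp point (between the pads) lies 19 mm behind it; z points along the fingers, y is the line along which they close (so a half turn about z gives the same grasp; the last joint's range is limited). The gripper opens to 85 mm and grips with 20 to 120 N. Pads are 22 mm wide; open, the fingers measure 114 mm over their backs; the gripper's body (76 mm by 85 mm) begins 54 mm behind the grasp point. The pads swing forward as they close: fully open they stand 13 mm farther back than shut.
Start: joints at [57.29, 27.33, 1.283, 89.118, -0.659, 63.558, -4.761], TCP at [0.301, -0.604, 0.231] pointing down, gripper open.
Joint ranges: [-169.35, 169.35], [-19.33, 120.38], [-80.79, 83.38], [13.8, 139.57], [-78.32, 258.32], [9.67, 109.79], [-169.56, 169.56]. Speed limits (degrees/s): [136.94, 136.94, 180, 180, 180, 180, 180].

## Interface

Orientations are given as a 3x3 rotation matrix whose columns are the frame's x, y, z axes.
In Python, from station import monitor, cams, ctrl gives the robot as it stands.
- The arm moves only by the shell command python3 -m crank 'ROWS' [FORCE]. ROWS is JSON, one flat list of numbers, 7 for each row, row after row: the shift along the tool's x, y, z scaled (see below), then the turn, a rotation vector about the tool's x, y, z scaled (see below), then the gripper command: -1 is shut, 1 is fully open, values between are in proportion. A call has 1 to 8 rows; each row is the pose to reach, as a shift and turn from the pose commanded when the call began, along the tool's axes at that moment; what a row does not reach only later rows make up. The controller multiplies each number of a shift by 0.2 m and each number of a turn by 0.5 rad. A row lasts 1/12 s, in which the tool goes at most 41.7 mm and 7.16 degrees, less where a joint would pass 70% of its speed; a pose out of reach is approached as far as the arm can. A call with a number of a shift or a turn outside -1 to 1 is refused whole. A call with a gripper value outside its range is refused whole. The fingers move at their own pace and stop on an object; FORCE is the grip in N (left out, the last holds). Time passes only in rows, so rows that repeat a pose let the fingers close. It gives the time, the measured TCP pose, the force, the opening and the grip force at its end, in the units of the state.
- monitor.get_state(): the state, without advancing time (a new reading comes with each control period).
- cams.capture(name): name is "side" or "top" or "wrist"; returns the picture (420x560x3 uint8, blue, green, red); there is no depth.
- cams.calibration(name): a dict with "mtx" (3x3 intrinsics, pixels), "distortion" ([k1, k2, p1, p2, k3] as OpenCV has them; the pictures are not rectified), "rvec" (rotation vector, rad) and "tvec" (3), from world to camera coordinates, as OpenCV has them; the wrist camera has in their place "tool_from_camera" (4x4, takes a point from camera to tool coordinates, whose origin is the TCP and whose axes are the flange's). Camera axes: x right, y down, z forward; pixel columns grow to the right and rows downward; lengths in m; the calibration is good to about 2 mm. A picture is of the moment at which its call begins: read the wrist's pose just before it. calibration takes no time and is no camera call.
- ctrl.finish_job(): hands the job in; it is judged then, once.
The state is a dict: "time_s": time; "qpos": joint angles; "joint_velocities": joint speeds; "joint_torque": joint torques, N m; "position": TCP position; "eef_rot": TCP orientation; "ft_force": force on the tool from outside, world axes, zero at the start; "moment": the same for the moment, N m; "grip_width": finger opening in m; "finger_force": force on a finger pad.
Only numpy, scipy, OpenCV 4.12 (cv2) and the standard library are available. Lean on these libraries where they do the work, as an engineer would, in place of code of your own. Each camera call takes 0.05 s, during which the arm holds its last target. There are 200 camera calls.

## Task

The lid already lies on the pressure cooker, but its screw stirrup is only part of the way along the ears. Slide the stirrup fully home against its stops, then screw its T-knob down (clockwise) until the pad meets the lid, and snug it by feel: hand-tight, but not forced, because that would crush the seal. Leave the stirrup home and the lid level and tight, and do not disturb the other things on the ledge.

Things in the scene. Friction and masses are not known exactly. Their poses are not given: they have to be found in the camera images.
- pot: Stainless 3-litre pressure cooker, 184 mm across, rim 128 mm high, on a cork mat; full, heavy, does not move. Origin: on the ledge under its centre. Just under the rim at its +y and -y sides run two straight level ears, parallel to its x axis, with upturned stops at their +x end. Black side grips reach 141 mm out from the centre at +y and -y, 71 to 89 mm high.
- lid: Loose stainless lid, 191 mm across, about 0.6 kg, lying on the seal in the pot's rim. Origin: centre of its flange's underside, 128 mm above the pot's origin when it sits level. The flat boss at its centre, 56 mm across, has its top 22 mm above the origin. A regulator weight 22 mm across stands 60 mm from the centre at its +x, to 44 mm above the origin.
- stirrup: Steel stirrup: a bridge 238 mm long (its y), 34 mm wide, 172 mm high, with claws at both ends that run under the ears. It slides only along the pot's x axis (about 5 N of friction) and is easily moved by its knob. Origin: on the screw's axis at ledge height, axes as the pot's. Its x in the pot's frame is -0.055 to -0.030 m at the start and 0 when home, at rigid stops.
- knob_grip (a point): Middle of the black soft-grip T-knob on the stirrup's screw: a bar 72 mm long (this point's x), 18 mm thick (y), 24 mm high (z, up), 210 mm above the ledge when fully up; 15 mm or more are free below it around a spindle 17 mm thick. Clockwise seen from above lowers knob, spindle and pad together, 6 mm a turn; it stays where it is left. 0 to 0.3 rad have been turned at the start.
- collar (a point): Middle of the top of the collar (30 mm across, 178 mm above the ledge) in which the screw turns. The grey pad below, 28 mm across, turns with the spindle; its underside lies 56.2 to 58.8 mm under point knob_grip, differing from start to start, so its gap to the lid's boss (0.9 to 3.8 mm) is not known exactly. While the stirrup is not home the pad must not bear on the lid.
- boss (a point): Middle of the top of the lid's boss, where the pad bears. The free screw drags with under 0.1 N m. Once the pad bears, every 0.1 rad adds 2 to 5 N of pressure, and the knob holds back harder: about 0.03 N m plus 0.0055 to 0.0075 for each newton, at rest after a turn (up to 0.1 more in motion). The grip gives in twist, 2.5 N m/rad. Hand-tight is 0.22 to 0.33 N m at rest; over 0.45 crushes the seal.
- cezve: Bystander: stainless cezve, 86 mm across, 78 mm high, handle along its x to 155 mm, 90 mm high. Origin under its centre.
- sugar_jar: Bystander: closed glass sugar jar with a steel cap, 84 mm across, 115 mm high. Origin under its centre.
- pepper_mill: Bystander: dark wooden pepper mill, 58 mm across, 154 mm high. Origin under its centre.
- coaster: Bystander: grey plastic coaster, 90 mm across, 5 mm thick. Origin under its centre.
- espresso_cup: Bystander: white cup on a saucer 110 mm across, 61 mm high. Origin under its centre.
- teaspoon: Bystander: steel teaspoon 140 mm long, lying. Origin at its middle.
- egg_timer: Bystander: white round egg timer, 64 mm across, 45 mm high. Origin under its centre.
Not all that is in view belongs to the job. What is shaped like the lid but blue, purple or turquoise is not meant.

How it is judged (in metres and radians):
On the way, in this order (a step that is already met when the one before it is completed fails the run):
1. the stirrup is slid home against its stops (within 3 mm) (x of stirrup in the frame of pot above -0.003 m), for 0.2 s.
2. the pad bears on the lid (more than 4 N) with the stirrup home (contact force between stirrup and lid above 4 N and x of stirrup in the frame of pot above -0.003 m), for 0.1 s.
At the end, for the whole second after the job is handed in: The stirrup is home (within 3 mm of its stops), the lid sits level and centred on the pot's rim (within 0.02 rad, 2 mm in height and 6 mm sideways), at rest, and the pad presses it with 22 to 58 N (x of stirrup in the frame of pot above -0.003 m and contact force between stirrup and lid between 22 and 58 N and angle between lid's own z axis and vertical below 0.02 rad and z of lid in the frame of pot below 0.13 m and horizontal distance between lid and pot below 0.006 m and linear speed of lid below 0.01 m/s); the robot touches nothing.
It fails at once if the pad presses the lid with more than 90 N: the seal is crushed (contact force between stirrup and lid above 90 N).
It fails at once if the pad bears on the lid (more than 4 N) while the stirrup is more than 6 mm short of home (contact force between stirrup and lid above 4 N and x of stirrup in the frame of pot below -0.006 m).
It fails at once if a bystander (cezve, sugar jar, pepper mill, coaster, cup, teaspoon, egg timer) is moved by more than 15 mm (distance of any of cezve, sugar_jar, pepper_mill, coaster, espresso_cup, teaspoon, egg_timer from where it was at the start of the episode above 0.015 m).
It also fails if it takes over 72 s, if anything falls off the work surface, if the arm or the gripper's body presses on something with over 40 N, if the wrist force passes 120 N, or if a joint passes its speed limit or range.

## Working session

There is one attempt and no reset: what is moved stays moved. The work goes in short steps, Python scripts to look and compute and a shell command to move; the robot and the scene stay as the last step left them, time stands still between calls to the robot, and variables do not carry over. Pictures are saved under pics/ and viewed, at most 10 in all, crops included, and the job is handed in when it is done.

```bash
ls; mkdir -p pics; python3 - <<'E'
from station import monitor,cams
import cv2,numpy as np
s=monitor.get_state();print({k:np.round(v,3).tolist() for k,v in s.items()})
for n in("top","side"):
    im=cams.capture(n);cv2.imwrite(f"pics/{n}0.png",im)
    c=cams.calibration(n);print(n,{k:np.round(v,3).tolist() for k,v in c.items()})
print(cams.calibration("wrist"))
E
```

```text
pics
{'time_s': 0.0, 'qpos': [57.29, 27.377, 1.28, 89.18, -0.659, 63.559, -4.761], 'joint_velocities': [0.092, 0.068, 0.053, -0.026, 0.058, -0.01, 0.014], 'joint_torque': [-0.001, -59.644, 1.608, -28.12, 0.012, 0.009, 0.0], 'position': [0.301, -0.603, 0.23], 'eef_rot': [[0.895, 0.446, -0.001], [0.446, -0.895, 0.002], [-0.0, -0.002, -1.0]], 'ft_force': [-0.559, -1.085, 0.784], 'moment': [-0.079, -0.007, 0.016], 'finger_force': 0.0, 'grip_width': 0.085}
top {'mtx': [[544.053, 0.0, 278.435], [0.0, 544.053, 212.456], [0.0, 0.0, 1.0]], 'distortion': [-0.108, 0.0, 0.0, 0.0, 0.0], 'rvec': [2.14, -2.174, 0.166], 'tvec': [-0.014, 0.555, 1.716]}
side {'mtx': [[534.056, 0.0, 277.51], [0.0, 534.056, 203.242], [0.0, 0.0, 1.0]], 'distortion': [-0.144, 0.0, 0.0, 0.0, 0.0], 'rvec': [0.129, -2.799, 1.281], 'tvec': [0.539, 0.141, 1.685]}
{'mtx': array([[308.04328484,   0.        , 283.44576111],
       [  0.        , 308.04328484, 205.36804139],
       [  0.        ,   0.        ,   1.        ]]), 'distortion': array([-0.03608716,  0.        ,  0.        ,  0.        ,  0.        ]), 'tool_from_camera': array([[-2.17689200e-04, -9.63812173e-01, -2.66582160e-01,
         6.82406923e-02],
       [ 9.99999825e-01, -3.56284804e-04,  4.71533686e-04,
         8.73604685e-04],
       [-5.49449079e-04, -2.66582011e-01,  9.63812082e-01,
        -1.42561559e-01],
       [ 0.00000000e+00,  0.00000000e+00,  0.00000000e+00,
         1.00000000e+00]])}
```

View pics/top0.png

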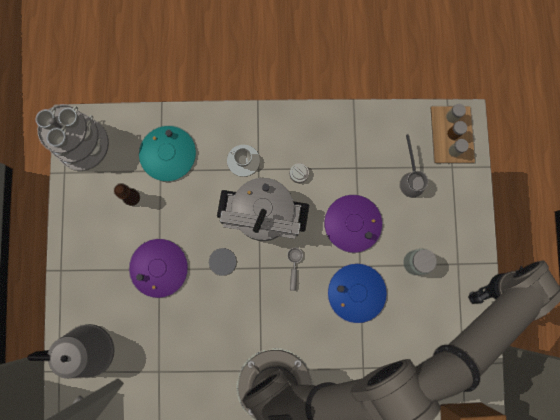

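View pics/side0.png

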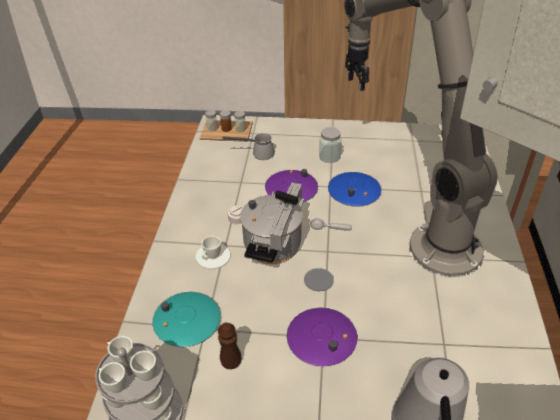

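The top view shows the steel pot with stirrup at about (263,210), with the black T-knob at (262,219). Lid-like things are turquoise (168,153), purple (353,223), purple (158,268) and blue (357,293), all decoys. The other black bars are the side grips at (223,206) and (305,218). I choose the T-knob on the stirrup and check it in a close crop.

```bash
python3 - <<'E'
import cv2,numpy as np
a=cv2.imread("pics/top0.png")[165:255,205:325];b=cv2.imread("pics/side0.png")[170:270,225:345]
a=cv2.resize(a,(720,540)[:2],interpolation=cv2.INTER_CUBIC)
cv2.imwrite("pics/crop_top.png",a)
E
```

```text
(no output)
```

View pics/crop_top.png

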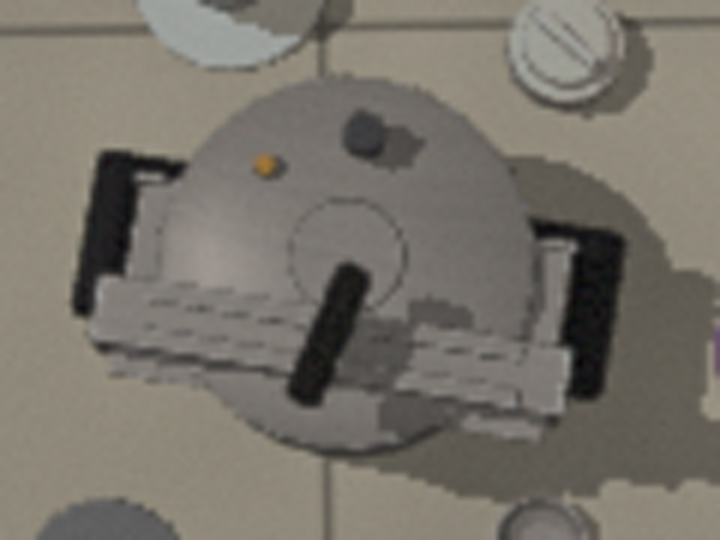

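The crop confirms the T-knob at about (260,221), with ends at (263,211) and (256,230). The boss is at (263,207), the regulator weight at (265.5,187), and the grips at (222.5,204) and (304.5,217).

```bash
cat > h.py <<'E'
import numpy as np,cv2
from station import monitor,cams
def ray(cam,px,state=None):
    c=cams.calibration(cam);u=cv2.undistortPoints(np.array([[px]],float),c["mtx"],c["distortion"])[0,0]
    d=np.array([u[0],u[1],1.])
    if cam=="wrist":
        T=np.array(c["tool_from_camera"]);R=np.array(state["eef_rot"])
        return np.array(state["position"])+R@T[:3,3],R@T[:3,:3]@d
    R=cv2.Rodrigues(np.array(c["rvec"]))[0]
    return -R.T@np.array(c["tvec"]).ravel(),R.T@d
def atz(cam,px,z,state=None):
    o,d=ray(cam,px,state);return o+d*(z-o[2])/d[2]
E
python3 - <<'E'
from h import *
f=lambda x,y,z:atz("top",(x/6+205-.4,y/6+165-.4),z)
k1,k2=f(352,268,.222),f(308,400,.222);b=f(347,253,.150);g1,g2=f(105,233,.089),f(597,310,.089);r=f(363,133,.172)
print("knob",k1,k2,(k1+k2)/2,"boss",b,"grips mid",(g1+g2)/2,g1,g2)
d=g1-g2;print("yaw pot",np.degrees(np.arctan2(-d[0],d[1])),"reg yaw",np.degrees(np.arctan2(*(r-b)[1::-1])))
e=k1-k2;print("knob yaw",np.degrees(np.arctan2(e[1],e[0])),np.linalg.norm(e))
s=monitor.get_state();R=np.array(s["eef_rot"])
print("tool x yaw",np.degrees(np.arctan2(R[1,0],R[0,0])))
E
```

```text
knob [0.53941406 0.02441624 0.222     ] [0.47595284 0.04628906 0.222     ] [0.50768345 0.03535265 0.222     ] boss [0.55752574 0.02762675 0.15      ] grips mid [0.55689685 0.02658432 0.089     ] [0.57910866 0.15476865 0.089     ] [ 0.53468504 -0.10160001  0.089     ]
yaw pot -9.830610049835933 reg yaw -8.973994420525187
knob yaw -19.01725102810615 0.06712486505666673
tool x yaw 26.51903457848714
```

```bash
cat >> h.py <<'E'
from scipy.spatial.transform import Rotation as Rn
def down(yaw): c,s=np.cos(np.radians(yaw)),np.sin(np.radians(yaw));return np.array([[c,s,0],[s,-c,0],[0,0,-1.]])
def row(p0,R0,p,R): return np.round(np.r_[R0.T@(np.array(p)-p0)/.2,Rn.from_matrix(R0.T@R).as_rotvec()/.5],3).tolist()
E
python3 - <<'E'
from h import *
s=monitor.get_state();p,R=np.array(s["position"]),np.array(s["eef_rot"])
a,b=p.copy(),np.array([.508,.035,.32])
for i in range(1,6):
    q=a+(b-a)*i/5;Q=down(26.5+134.5*i/5);print(row(p,R,q,Q));p,R=q,Q
E
```

```text
[0.47, -0.479, -0.089, -0.003, -0.001, -0.938]
[0.636, -0.215, -0.09, 0.0, 0.0, -0.939]
[0.664, 0.096, -0.09, 0.0, 0.0, -0.939]
[0.549, 0.386, -0.09, 0.0, 0.0, -0.939]
[0.315, 0.593, -0.09, 0.0, 0.0, -0.939]
```

```bash

python3 -m crank '[0.47,-0.48,-0.09,0,0,-0.94,1, 0.47,-0.48,-0.09,0,0,-0.94,1, 0.47,-0.48,-0.09,0,0,-0.94,1, 0.47,-0.48,-0.09,0,0,-0.94,1, 0.47,-0.48,-0.09,0,0,-0.94,1]'
python3 -m crank '[0.636,-0.215,-0.09,0,0,-0.94,1, 0.636,-0.215,-0.09,0,0,-0.94,1, 0.636,-0.215,-0.09,0,0,-0.94,1, 0.636,-0.215,-0.09,0,0,-0.94,1, 0.636,-0.215,-0.09,0,0,-0.94,1]'
```

```text
time_s: 0.52
position: [0.3451, -0.4722, 0.2499]
eef_rot: [[0.587, 0.809, 0.001], [0.809, -0.587, 0.001], [0.002, 0.0, -1.0]]
ft_force: [-0.5, -0.8, -0.4]
grip_width: 0.0856
finger_force: 0.0
time_s: 0.93
position: [0.3854, -0.3457, 0.2678]
eef_rot: [[0.16, 0.987, 0.001], [0.987, -0.16, 0.0], [0.0, 0.001, -1.0]]
ft_force: [0.9, -0.4, 0.1]
grip_width: 0.0854
finger_force: 0.0
```

```bash

python3 -m crank '[0.664,0.096,-0.09,0,0,-0.94,1, 0.664,0.096,-0.09,0,0,-0.94,1, 0.664,0.096,-0.09,0,0,-0.94,1, 0.664,0.096,-0.09,0,0,-0.94,1, 0.664,0.096,-0.09,0,0,-0.94,1]' >/dev/null
python3 -m crank '[0.55,0.386,-0.09,0,0,-0.94,1, 0.55,0.386,-0.09,0,0,-0.94,1, 0.55,0.386,-0.09,0,0,-0.94,1, 0.55,0.386,-0.09,0,0,-0.94,1, 0.55,0.386,-0.09,0,0,-0.94,1]' >/dev/null
python3 -m crank '[0.315,0.593,-0.09,0,0,-0.94,1, 0.315,0.593,-0.09,0,0,-0.94,1, 0.315,0.593,-0.09,0,0,-0.94,1, 0.315,0.593,-0.09,0,0,-0.94,1, 0.315,0.593,-0.09,0,0,-0.94,1, 0.315,0.593,-0.09,0,0,-0.94,1, 0.315,0.593,-0.09,0,0,-0.94,1]'
python3 - <<'E'
from h import *
s=monitor.get_state();print(s["qpos"],s["ft_force"],s["moment"])
cv2.imwrite("pics/w1.png",cams.capture("wrist"))
E
```

```text
time_s: 2.35
position: [0.507, 0.0314, 0.3203]
eef_rot: [[-0.943, 0.332, -0.002], [0.332, 0.943, -0.001], [0.001, -0.002, -1.0]]
ft_force: [-0.0, -0.0, -0.8]
grip_width: 0.0854
finger_force: 0.0
[ 24.55576108  10.61726832 -39.77555059 102.85222838   7.28876512
  69.21763012  53.25530535] [-0.01761736 -0.01357476 -0.84745745] [-0.06940554  0.0200735   0.03702255]
```

View pics/w1.png

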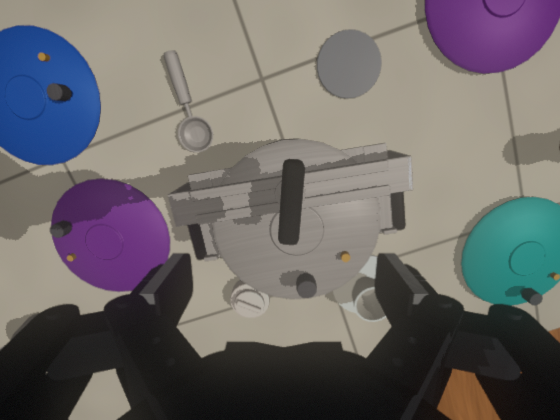

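The wrist view shows the knob bar from (293,160) to (289,244), centre about (290.5,202), boss at (297,230).

```bash
python3 - <<'E'
from h import *
s=monitor.get_state();p,R=np.array(s["position"]),np.array(s["eef_rot"])
k1,k2=atz("wrist",(289,242),.222,s),atz("wrist",(293,162),.222,s);k=(k1+k2)/2
e=k1-k2;yaw=np.degrees(np.arctan2(-e[1],-e[0]));print(k1,k2,k,yaw,np.linalg.norm(e),"boss",atz("wrist",(297,230),.15,s))
k[2]=.191
print(row(p,R,k,down(yaw)))
E
```

```text
[0.53879355 0.02511067 0.222     ] [0.47639508 0.04999778 0.222     ] [0.50759432 0.03755423 0.222     ] 158.2558197204728 0.06717839408519445 boss [0.55669957 0.02923397 0.15      ]
[0.006, 0.03, 0.647, -0.003, -0.002, 0.084]
```

```bash

python3 -m crank '[0.006,0.028,0.33,0,0,0.07,1, 0.006,0.028,0.33,0,0,0.07,1, 0.006,0.028,0.64,0,0,0.07,1, 0.006,0.028,0.64,0,0,0.07,1, 0.006,0.028,0.64,0,0,0.07,1, 0.006,0.028,0.64,0,0,0.07,1]' 50
python3 -m crank '[0,0,0,0,0,0,-1, 0,0,0,0,0,0,-1, 0,0,0,0,0,0,-1, 0,0,0,0,0,0,-1, 0,0,0,0,0,0,-1, 0,0,0,0,0,0,-1, 0,0,0,0,0,0,-1, 0,0,0,0,0,0,-1]' 50
python3 - <<'E'
from h import *
s=monitor.get_state();print(s["qpos"],s["ft_force"],s["moment"],s["time_s"])
E
```

```text
time_s: 2.9
position: [0.5071, 0.0391, 0.1928]
eef_rot: [[-0.933, 0.36, -0.002], [0.36, 0.933, -0.001], [0.002, -0.001, -1.0]]
ft_force: [0.1, -0.3, 0.8]
grip_width: 0.0853
finger_force: 0.0
time_s: 3.57
position: [0.5075, 0.038, 0.1943]
eef_rot: [[-0.934, 0.358, -0.001], [0.358, 0.934, -0.004], [-0.001, -0.004, -1.0]]
ft_force: [-5.5, -7.6, 11.7]
grip_width: 0.0174
finger_force: 52.2
[ 20.81362444  18.29225571 -38.3861886  111.7191504   14.10102303
  54.69366924  44.57605478] [-5.46482703 -7.5822785  11.74792728] [-1.6346409   0.98965962 -0.05644757] 3.5667
```

```bash

python3 -m crank '[-0.05,0.002,-0.008,0,0,0,-1, -0.1,0.012,-0.008,0,0,0,-1, -0.15,0.022,-0.008,0,0,0,-1, -0.19,0.03,-0.008,0,0,0,-1, -0.221,0.036,-0.008,0,0,0,-1, -0.221,0.036,-0.008,0,0,0,-1, -0.221,0.036,-0.008,0,0,0,-1, -0.221,0.036,-0.008,0,0,0,-1]'
python3 - <<'E'
from h import *
s=monitor.get_state();print(s["ft_force"],s["moment"],s["time_s"])
E
```

```text
time_s: 4.23
position: [0.5513, 0.0299, 0.1947]
eef_rot: [[-0.934, 0.358, -0.001], [0.358, 0.934, -0.002], [0.0, -0.003, -1.0]]
ft_force: [0.2, -5.3, -0.5]
grip_width: 0.0172
finger_force: 50.7
[ 0.16751523 -5.32894669 -0.45995662] [-1.07225442 -0.04454325 -0.05992541] 4.2333
```

```bash

python3 -m crank '[-0.01,0.0,0,0,0,0,-1, -0.02,0,0,0,0,0,-1, -0.02,0,0,0,0,0,-1, -0.02,0,0,0,0,0,-1]'|egrep "pos|force:"
for i in 1 2; do python3 -m crank '[-0.007,0.001,0,0,0,0,-1, -0.015,0.002,0,0,0,0,-1, -0.015,0.002,0,0,0,0,-1, -0.015,0.002,0,0,0,0,-1]'|egrep "pos|force:"; done
```

```text
position: [0.554, 0.0293, 0.1946]
ft_force: [-3.8, -3.2, 1.1]
finger_force: 51.1
position: [0.5555, 0.0291, 0.1945]
ft_force: [-9.8, -3.1, 5.3]
finger_force: 51.6
position: [0.556, 0.029, 0.1944]
ft_force: [-18.7, -2.3, 13.4]
finger_force: 52.5
```

```bash

python3 -m crank '[-0.007,0.001,0,0,0,0,-1, -0.01,0.002,-0.002,0,0,0,-1, -0.01,0.002,-0.004,0,0,0,-1, -0.01,0.002,-0.004,0,0,0,-1]'|egrep "pos|force:"
python3 - <<'E'
from h import *
s=monitor.get_state();print(s["qpos"],s["moment"],s["time_s"])
cv2.imwrite("pics/t2.png",cv2.resize(cams.capture("top")[165:255,205:325],(720,540),interpolation=cv2.INTER_CUBIC))
E
```

```text
position: [0.5562, 0.0289, 0.1944]
ft_force: [-22.1, -2.3, 11.3]
finger_force: 52.3
[ 19.78436491  23.13253628 -36.87113744 105.09725549  16.0733787
  57.92667901  45.49710648] [-0.12947204  4.2665985  -0.12084288] 5.5667
```

View pics/t2.png

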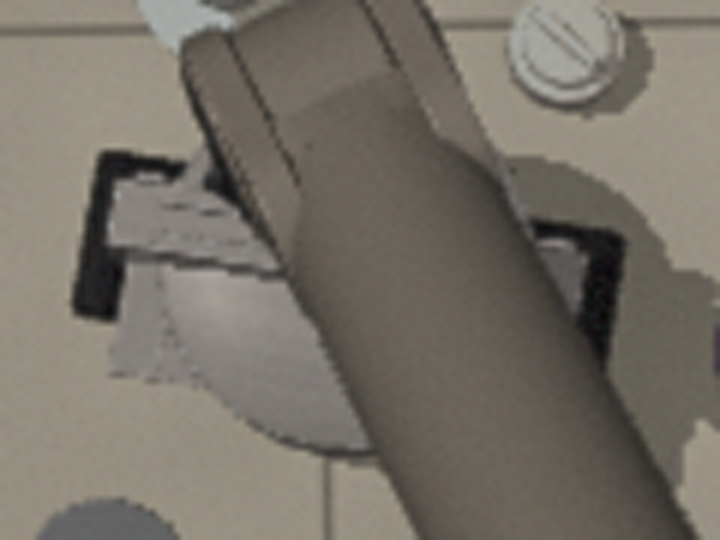

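The bridge has moved to the stop end (left end at crop (110,215)), about 50 mm. It stalled against 22 N, so it is home. I ease the preload and start turning clockwise.

```bash
cat > m.py <<'E'
from h import *
s=monitor.get_state();R=np.array(s["eef_rot"]);print("t %.2f p %s yaw %.1f F %s M %s q7 %.1f w %.4f"%(s["time_s"],np.round(s["position"],4),np.degrees(np.arctan2(R[1,0],R[0,0])),np.round(s["ft_force"],1),np.round(s["moment"],3),s["qpos"][6],s["grip_width"]))
E
python3 -m crank '[0.012,-0.002,0,0,0,0,-1, 0.012,-0.002,0,0,0,0,-1, 0.012,-0.002,0,0,0,0,-1]'>/dev/null; python3 m.py
for i in 1 2; do python3 -m crank '[0,0,0,0,0,0.2,-1, 0,0,0.001,0,0,0.4,-1, 0,0,0.001,0,0,0.6,-1, 0,0,0.002,0,0,0.8,-1, 0,0,0.002,0,0,0.8,-1]'>/dev/null; python3 m.py; done
```

```text
t 5.87 p [0.5558 0.029  0.1945] yaw 159.2 F [-14.3  -1.8   5.9] M [-0.322  2.677 -0.074] q7 45.5 w 0.0169
t 6.28 p [0.556  0.0294 0.1942] yaw 136.0 F [-14.2  -1.    5.8] M [-7.900e-02  2.564e+00 -2.000e-03] q7 24.3 w 0.0173
t 6.70 p [0.5564 0.0296 0.1938] yaw 113.1 F [-11.8   0.3   3.7] M [0.049 2.361 0.014] q7 3.3 w 0.0171
```

```bash

for i in 1 2 3; do python3 -m crank '[0,0,0,0,0,0.2,-1, 0,0,0.001,0,0,0.4,-1, 0,0,0.001,0,0,0.5,-1, 0,0,0.001,0,0,0.5,-1, 0,0,0.001,0,0,0.5,-1]'>/dev/null; python3 m.py; done
```

```text
t 7.12 p [0.5566 0.0297 0.1936] yaw 99.0 F [-12.2  -0.3   2.9] M [-0.024  2.101  0.007] q7 -9.7 w 0.0174
t 7.53 p [0.5569 0.0297 0.1934] yaw 84.7 F [-12.1   0.2   2.6] M [0.072 1.898 0.032] q7 -22.9 w 0.0171
t 7.95 p [0.5571 0.0296 0.1931] yaw 70.4 F [-10.1  -0.1   2.9] M [0.016 1.768 0.12 ] q7 -36.1 w 0.0175
```

```bash

for i in 1 2; do python3 -m crank '[0,0,0,0,0,0.15,-1, 0,0,0.001,0,0,0.3,-1, 0,0,0.001,0,0,0.3,-1, 0,0,0.001,0,0,0.3,-1, 0,0,0.001,0,0,0.3,-1]'>/dev/null; python3 m.py; done; python3 -m crank '[0,0,0,0,0,0,-1, 0,0,0,0,0,0,-1]'>/dev/null; python3 m.py
```

```text
t 8.37 p [0.5573 0.0296 0.193 ] yaw 61.8 F [-9.7 -0.9  1.1] M [-0.016  1.748  0.08 ] q7 -44.1 w 0.0171
t 8.78 p [0.5574 0.0295 0.1929] yaw 53.2 F [-8.6 -1.6  2.2] M [-0.034  1.641  0.071] q7 -52.1 w 0.0171
t 8.95 p [0.5574 0.0295 0.1929] yaw 53.2 F [-10.   -0.1   2.5] M [-0.021  1.593  0.085] q7 -52.1 w 0.0170
```

```bash

for i in 1 2; do python3 -m crank '[0,0,0,0,0,0.2,-1, 0,0,0.001,0,0,0.4,-1, 0,0,0.001,0,0,0.5,-1, 0,0,0.001,0,0,0.5,-1, 0,0,0.001,0,0,0.5,-1]'>/dev/null; python3 m.py; done
```

```text
t 9.37 p [0.5576 0.0293 0.1928] yaw 38.9 F [-8.7 -1.6  1.5] M [-0.119  1.564  0.179] q7 -65.4 w 0.0166
t 9.78 p [0.5577 0.0291 0.1927] yaw 24.5 F [-8.8 -2.   2.2] M [-0.202  1.45   0.15 ] q7 -78.7 w 0.0174
```

```bash

cat > avg.py <<'E'
from h import *
import sys
M=[];F=[];o=None
for i in range(10):
    s=monitor.get_state();M.append(s["moment"]);F.append(s["ft_force"]);cams.capture("wrist") # 0.05 s pass while holding
R=np.array(s["eef_rot"]);M=np.array(M);F=np.array(F)
print("t %.2f p %s yaw %.1f F %s M %s sd %.3f q7 %.1f"%(s["time_s"],np.round(s["position"],4),np.degrees(np.arctan2(R[1,0],R[0,0])),np.round(F.mean(0),2),np.round(M.mean(0),3),M[:,2].std(),s["qpos"][6]))
E
python3 avg.py
for i in 1 2; do python3 -m crank '[0,0,0,0,0,0.15,-1, 0,0,0.001,0,0,0.3,-1, 0,0,0.001,0,0,0.3,-1]'>/dev/null; python3 avg.py; done
```

```text
t 10.23 p [0.5578 0.0291 0.1927] yaw 24.5 F [-8.77 -1.63  2.04] M [-0.202  1.51   0.177] sd 0.017 q7 -78.6
t 10.98 p [0.5578 0.029  0.1926] yaw 16.0 F [-8.97 -2.18  3.09] M [-0.256  1.528  0.225] sd 0.023 q7 -86.6
t 11.73 p [0.5579 0.0288 0.1925] yaw 7.4 F [-8.98 -2.54  3.92] M [-0.317  1.594  0.261] sd 0.017 q7 -94.6
```

```bash

python3 -m crank '[-0.01,0,-0.003,0,0,0,-1, -0.01,0,-0.003,0,0,0,-1, -0.01,0,-0.003,0,0,0,-1]'>/dev/null; python3 avg.py; python3 -m crank '[0,0,0.001,0,0,0.12,-1, 0,0,0.001,0,0,0.12,-1, 0,0,0.001,0,0,0.12,-1]'>/dev/null; python3 avg.py
```

```text
t 12.48 p [0.5577 0.0288 0.1927] yaw 7.3 F [ -3.39  -1.89 -10.49] M [-0.272  0.529  0.222] sd 0.022 q7 -94.6
t 13.23 p [0.5577 0.0287 0.1927] yaw 3.9 F [ -5.08  -2.5  -13.27] M [-0.336  0.893  0.228] sd 0.025 q7 -97.8
```

```bash

python3 -m crank '[0,0,0.003,0,0,0.15,-1, 0,0,0.003,0,0,0.15,-1, 0,0,0.003,0,0,0.15,-1, 0,0,0.003,0,0,0.15,-1]'>/dev/null; python3 avg.py
```

```text
t 14.07 p [0.5578 0.0286 0.1926] yaw -0.4 F [-6.15 -2.95 -9.48] M [-0.423  1.192  0.283] sd 0.030 q7 -101.8
```

```bash

python3 -m crank '[0,0,0,0,0,0,0.1, 0,0,0,0,0,0,0.1, 0,0,0,0,0,0,0.1, 0,0,0,0,0,0,0.1, 0,0,0,0,0,0,0.1, 0,0,0,0,0,0,0.1]'|egrep "pos|wid"; python3 avg.py
```

```text
position: [0.5595, 0.0293, 0.1935]
grip_width: 0.0472
t 15.07 p [0.5588 0.029  0.1929] yaw -0.4 F [-0.07  0.12 -0.02] M [-0.01  0.01  0.01] sd 0.024 q7 -101.8
```

```bash

python3 -m crank '[0,0,-0.1,0,0,0,0.1, 0,0,-0.3,0,0,0,0.1, 0,0,-0.5,0,0,0,0.5, 0,0,-0.65,0,0,0,0.5, 0,0,-0.65,0,0,0,0.5, 0,0,-0.65,0,0,0,0.5]'|egrep "pos|wid|ft"; python3 - <<'E'
from h import *
s=monitor.get_state();print(s["position"]);cv2.imwrite("pics/w3.png",cams.capture("wrist"))
E
```

```text
position: [0.5599, 0.0292, 0.325]
ft_force: [0.3, 0.4, -1.1]
grip_width: 0.0641
[0.55988138 0.02916353 0.32501496]
```

View pics/w3.png

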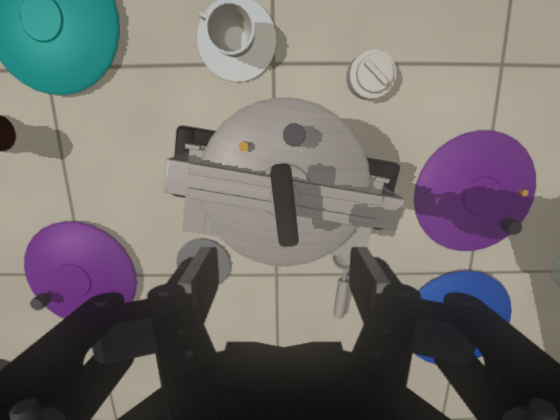

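```bash
python3 - <<'E'
from h import *
s=monitor.get_state()
k=(atz("wrist",(283,167),.2185,s)+atz("wrist",(287,243),.2185,s))/2
# lid flange circle: extreme pixels
P=np.array([atz("wrist",p,.130,s)[:2] for p in [(200,181),(371,181),(288,98),(285,266),(224,121),(345,246)]])
A=np.c_[2*P,np.ones(len(P))];c=np.linalg.lstsq(A,(P**2).sum(1),rcond=None)[0]
print("knob",k,"lid",c[:2],"r",np.sqrt(c[2]+c[:2]@c[:2]),"dx pot",(k[:2]-c[:2])@[.985,-.171])
print("regulator",atz("wrist",(294,134),.172,s))
E
```

```text
knob [0.55835354 0.02709403 0.2185    ] lid [0.5544831  0.02585528] r 0.09618154382383885 dx pot 0.0036005510202321025
regulator [0.61521589 0.01817482 0.172     ]
```

The stirrup is home: the knob sits over the lid centre, with the bystanders around it apparently where they were. I'll regrip once, without side load, to check the torque cleanly.

```bash

python3 -m crank '[-0.01,0.006,0.2,0,0,0,0.5, -0.01,0.006,0.4,0,0,0,0.5, -0.01,0.006,0.58,0,0,0,0.5, -0.01,0.006,0.65,0,0,0,0.5, -0.01,0.006,0.65,0,0,0,0.5, -0.01,0.006,0.65,0,0,0,0.5]'|egrep "pos|wid|ft"; 
python3 -m crank '[0,0,0,0,0,0,-1, 0,0,0,0,0,0,-1, 0,0,0,0,0,0,-1, 0,0,0,0,0,0,-1, 0,0,0,0,0,0,-1, 0,0,0,0,0,0,-1]' 50 >/dev/null; python3 avg.py
python3 -m crank '[0,0,0,0,0,0.08,-1, 0,0,0,0,0,0.14,-1, 0,0,0,0,0,0.14,-1]'>/dev/null; python3 avg.py
```

```text
position: [0.5556, 0.0276, 0.1913]
ft_force: [-0.3, 0.5, 1.2]
grip_width: 0.0642
t 17.12 p [0.5579 0.0285 0.1944] yaw -0.4 F [-0.26  1.68  6.62] M [ 0.424 -0.004  0.156] sd 0.024 q7 -101.7
t 17.87 p [0.558  0.0285 0.1944] yaw -4.4 F [-0.41  1.26  6.5 ] M [ 0.361 -0.022  0.302] sd 0.022 q7 -105.4
```

```bash

python3 -m crank '[0,0,0,0,0,0,0.3, 0,0,0,0,0,0,0.3, 0,0,0,0,0,0,0.3, 0,0,0,0,0,0,0.3, 0,0,0,0,0,0,0.3, 0,0,0,0,0,0,0.3]'|egrep "pos|wid"
python3 -m crank '[0,0,-0.1,0,0,0,0.3, 0,0,-0.3,0,0,0,0.3, 0,0,-0.5,0,0,0,0.3, 0,0,-0.65,0,0,0,0.3, 0,0,-0.65,0,0,0,0.3, 0,0,-0.65,0,0,0,0.3]'|egrep "pos|wid|ft"; python3 - <<'E'
from h import *
from station import ctrl
s=monitor.get_state();a=atz("wrist",(283,167),.2185,s)
cv2.imwrite("pics/w4.png",cams.capture("wrist"));print(s["time_s"],s["position"]);print(ctrl.finish_job())
E
```

```text
position: [0.5566, 0.0276, 0.1927]
grip_width: 0.0555
position: [0.5578, 0.0279, 0.3249]
ft_force: [1.2, 0.3, -0.2]
grip_width: 0.0556
18.9167 [0.55782711 0.02785803 0.32493809]
the job is handed in; nothing more can be done
None
```

I slid the stirrup home against its stops, snugged the T-knob to about 0.29 N m at rest (an estimated 35–47 N on the lid), and handed the job in at about 19 s with the gripper clear; the verdict was not shown.

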